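# Set the tape dispenser's selector for the purple cartons

### The job

Change the tape dispenser over to the purple cartons: push its selector knob down (it only turns while pushed) and turn it clockwise to the green reset sticker, let it spring up there and let go of it for a moment so that the machine resets; then take hold again and turn it on in the same way until the orange pointer stands at the purple sticker. Leave it clicked in there, sprung fully back up, and do not shift the cartons, tape roll or tray around the dispenser.

Things in the scene. Friction and masses are not known exactly. Their poses are not given: they have to be found in the camera images.
- dispenser: Grey bench tape dispenser, fixed to the table: a deck 220 (x) x 330 (y) x 60 mm high; origin under the deck's centre on the table, x to its rear, y to its left. The selector's axis stands at (-20, +80) mm on the deck; on the right part (y below -85 mm) a blue cutter head and an upright yellow tape roll rise to 172 mm above the table.
- selector_grip (a point): Grip point on the black knob's vertical axis, 39 mm above the deck (99 mm above the table) when up; x runs along the grip bar to its orange pointer end, z up. Round skirt 48 mm across, 10 to 15 mm above the deck; on it an upright grip bar 44 mm long, 14 mm thick, from 15 to 51 mm above the deck. Orange marks on the bar's top and a nib at the skirt's edge show the pointer end.
- pointer (a point): Imaginary point on the pointer's line, 55 mm from the knob's axis, at deck height when the knob is up: it lies on a sticker's centre when the pointer stands at that sticker.
- selector (a joint): Selector angle, rad, growing clockwise seen from above. Ten positions 30 degrees (0.5236) apart, 0 to 4.71, each with a black tick; it starts at 0 (give or take 0.04); end stops lie just beyond the first and last. When up, an index pin locks it at a position with some 3 degrees of play each way; pushed down it turns; it springs up again only at a position.
- selector_press (a joint): How far the knob is pushed down, m: 0 is up (locked in a position), 0.009 fully down; it is free to turn from 0.0065 on. The spring takes 5 N to start and 9 N fully down. Between positions it cannot come up past about 0.005.
- dot_purple: Flat round sticker 20 mm across, purple: the one wanted; the four stickers lie at the positions 5 to 8 (2.62, 3.14, 3.67, 4.19 rad), in an order that varies, on the round metal dial plate 55 mm from the knob's axis; origin at its centre, on the deck (60 mm above the table).
- dot_green: Flat round sticker 20 mm across, green: the reset mark; green and red lie at the positions 2 and 3 (1.05 and 1.57 rad), either way round, on the round metal dial plate 55 mm from the knob's axis; origin at its centre, on the deck (60 mm above the table).
- dot_red: Flat round sticker 20 mm across, red, on the round metal dial plate 55 mm from the knob's axis; origin at its centre, on the deck (60 mm above the table).
- dot_white: Flat round sticker 20 mm across, white, on the round metal dial plate 55 mm from the knob's axis; origin at its centre, on the deck (60 mm above the table).
- dot_blue: Flat round sticker 20 mm across, blue, on the round metal dial plate 55 mm from the knob's axis; origin at its centre, on the deck (60 mm above the table).
- dot_yellow: Flat round sticker 20 mm across, yellow, on the round metal dial plate 55 mm from the knob's axis; origin at its centre, on the deck (60 mm above the table).
- carton_a: Purple and white carton, 60 x 60 x 35 mm, loose on the table beside the dispenser, to be left alone; origin under its centre.
- carton_b: A second such carton, in front of the dispenser, to be left alone.
- tape_roll: Yellow roll of tape lying flat behind the dispenser, 96 mm across, 45 mm high, to be left alone; origin under its centre.
- tray: Empty blue tray 160 x 220 x 50 mm, right of the dispenser, to be left alone; origin under its centre.

How it is judged:
By the outcome, as a careful person would: the job done as asked, in the order asked, and still so for the second after the job is handed in, with the robot touching nothing.
It also fails if it takes over 58 s, if anything falls off the work surface, if the arm or the gripper's body presses on something with over 40 N, if the wrist force passes 120 N, or if a joint passes its speed limit or range.

### The arm

A 7-joint arm with a two-finger parallel gripper is mounted at the origin on the work surface. World frame = base frame: x ahead of the robot, y to its left, z up, the work surface at z = 0. Lengths are in m, angles in rad, forces in N, time in s.
With the tool pointing down it reaches from about 0.425 to 0.875 m from the base axis. Payload 4.7 kg.
Tool frame: the origin (TCP) lies where the fingers leave the gripper's body, on its centre line; the fingertips stand 70 mm ahead of it and the grasp point (between the pads) lies 51 mm ahead of it; z points along the fingers, y is the line along which they close (so a half turn about z gives the same grasp; the last joint's range is limited). The gripper opens to 87 mm and grips with 3 to 60 N. Pads are 19 mm wide; open, the fingers measure 117 mm over their backs; the gripper's body (75 mm by 190 mm) begins 51 mm behind the grasp point.
Start: joints at [-1.265, 0.321, -0.07, 1.45, 0.023, 1.371, -0.057], TCP at [0.187, 0.623, 0.292] pointing down, gripper open.
Joint ranges: [-2.86, 2.86], [-0.3, 2.09], [-1.38, 1.24], [0.06, 2.45], [-1.56, 4.7], [0.09, 2.05], [-2.69, 2.69]. Speed limits (rad/s): [2.57, 2.57, 3.14, 3.14, 3.14, 3.14, 3.14].

### API

Orientations are given as a rotation vector (axis times angle).
In Python, from bench import get_state, get_image, get_calibration, close_job gives the robot as it stands.
- The arm moves only by the tool send_rows, never from a script. Its argument "rows" is a list of rows, each an object of numbers: "hand": the finger opening in mm, from 0 to 87; "x", "y", "z": the shift along the world's x, y, z in mm; "roll": the turn about the world's z in degrees. A call has 1 to 10 rows; each row shifts and turns the commanded pose from where the row before left it; what a row does not reach is not made up. A row lasts 1/10 s, in which the tool goes at most 50 mm and 8.59 degrees, less where a joint would pass 70% of its speed; a pose out of reach is approached as far as the arm can. A call is refused whole if a number of a shift passes 50 or a number of a turn 8.59, either way. A call with a gripper value outside its range is refused whole. The fingers move at their own pace and stop on an object; "force" is the grip in N (left out, the last holds). Time passes only in rows, so rows that do not move let the fingers close. It gives the time, the measured TCP pose, the force, the opening and the grip force at its end, in the units of the state.
- get_state(): the state, without advancing time (a new reading comes with each control period).
- get_image(name): name is "side" or "top" or "wrist"; returns the picture (400x640x3 uint8, blue, green, red); there is no depth.
- get_calibration(name): a dict with "mtx" (3x3 intrinsics, pixels), "D" ([k1, k2, p1, p2, k3] as OpenCV has them; the pictures are not rectified), "world_from_camera" (4x4, takes a point from camera to world coordinates). Camera axes: x right, y down, z forward; pixel columns grow to the right and rows downward; lengths in m; the calibration is good to about 2 mm. A picture is of the moment at which its call begins: read the wrist's pose just before it. get_calibration takes no time and is no camera call; for the wrist camera it gives the pose at the moment of the call.
- close_job(): hands the job in; it is judged then, once.
The state is a dict: "time": time; "joint_positions": joint angles; "qd": joint speeds; "joint_torque": joint torques, N m; "position": TCP position; "tool_rot": TCP orientation; "ft_force": force on the tool from outside, world axes, zero at the start; "torque": the same for the moment, N m; "grip_width": opening from 0.0 (shut) to 1.0 (fully open); "grip_force": force on a finger pad.
Only numpy, scipy, OpenCV 4.12 (cv2) and the standard library are available. Lean on these libraries where they do the work, as an engineer would, in place of code of your own. Each camera call takes 0.05 s, during which the arm holds its last target. There are 200 camera calls.

## Working session

There is one attempt and no reset: what is moved stays moved. The work goes in short steps, Python scripts to look and compute and a tool call to move; the robot and the scene stay as the last step left them, time stands still between calls to the robot, and variables do not carry over. Pictures are saved under pics/ and viewed, at most 10 in all, crops included, and the job is handed in when it is done.

Besides the shell and the picture viewer there is one more tool, called by a JSON object that holds its "method" and its "body". send_rows: Moves the arm, as the interface text tells. Its arguments: {"type":"object","properties":{"rows":{"type":"array","items":{"type":"object","properties":{"hand":{"type":"number"},"x":{"type":"number"},"y":{"type":"number"},"z":{"type":"number"},"roll":{"type":"number"}}}},"force":{"type":"number"}},"required":["rows"]}

```bash
mkdir -p pics
cat > h.py <<'E'
import numpy as np,cv2
from bench import *
def pix2w(cal,uv,z):
    uv=np.array(uv,float).reshape(-1,1,2)
    n=cv2.undistortPoints(uv,np.array(cal["mtx"]),np.array(cal["D"])).reshape(-1,2)
    T=np.array(cal["world_from_camera"]);d=np.c_[n,np.ones(len(n))]@T[:3,:3].T;o=T[:3,3]
    return o+d*((z-o[2])/d[:,2])[:,None]
E
python3 - <<'E'
from h import *
s=get_state();print(s)
a=get_image("top");b=get_image("side");cv2.imwrite("pics/top.png",a);cv2.imwrite("pics/side.png",b)
np.save("top.npy",a)
E
```

```text
{'time': 0.0, 'joint_positions': array([-1.26486448,  0.32183466, -0.07012481,  1.45167438,  0.0226451 ,
        1.37080868, -0.05686306]), 'qd': array([ 1.30661234e-03, -1.59203859e-03,  2.18484791e-04,  1.52994496e-04,
       -4.69388646e-04,  2.43666420e-06,  7.60520461e-05]), 'joint_torque': array([-3.68707042e-04, -4.91285634e+01, -4.04180121e-01, -3.12533498e+01,
       -6.39615557e-02,  4.36364359e-02,  1.71364682e-04]), 'position': array([0.18691871, 0.62210144, 0.29115446]), 'tool_rot': array([-4.56583138e-01, -3.10808177e+00,  3.03344055e-03]), 'ft_force': array([0.3806317 , 0.30190776, 0.91467997]), 'torque': array([ 0.01231544, -0.0016622 , -0.04342243]), 'grip_force': 0.0, 'grip_width': 1.0017054342859228}
```

View pics/top.png

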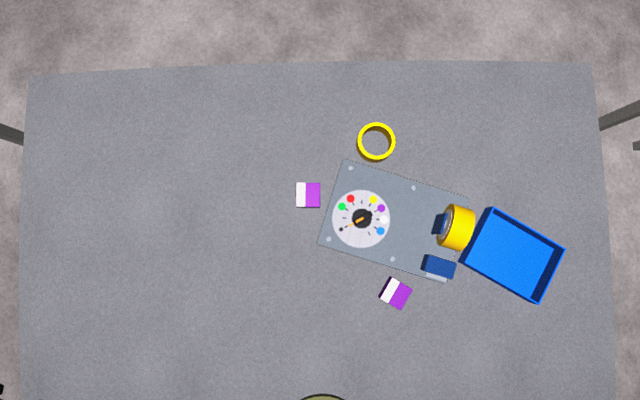

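View pics/side.png

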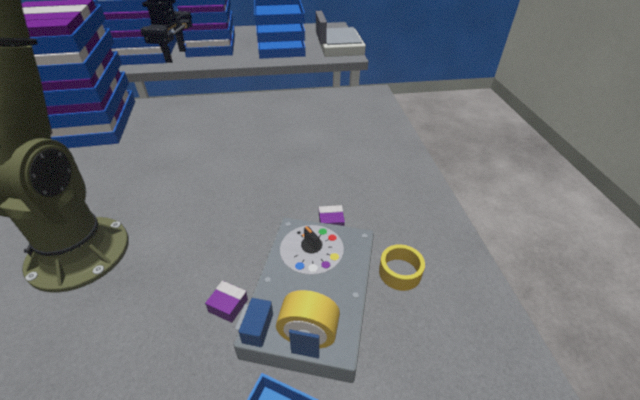

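Run:
```python
from h import *
a=np.load("top.npy");c=cv2.resize(a[145:295,300:460],None,fx=5,fy=5,interpolation=cv2.INTER_CUBIC)[:600]
cv2.imwrite("pics/crop.png",c)
cal=get_calibration("top");print(np.round(cal["world_from_camera"],3))
hsv=cv2.cvtColor(a,cv2.COLOR_BGR2HSV)
sub=hsv[185:250,330:393]
for n,lo,hi in [("green",50,75),("red",175,179),("red0",0,3),("yellow",25,33),("purple",138,155),("blue",100,112)]:
    m=((sub[...,0]>=lo)&(sub[...,0]<=hi)&(sub[...,1]>120)&(sub[...,2]>90))
    v,u=np.nonzero(m)
    if len(u): print(n,len(u),u.mean()+330,v.mean()+185,pix2w(cal,[u.mean()+330,v.mean()+185],.06).round(4))
print(pix2w(cal,[[347,159],[318,243],[447,283]],.06).round(3), pix2w(cal,[[361,218.5]],.06).round(4))
```

```text
[[-0.031 -0.996  0.087  0.503]
 [-0.999  0.03  -0.019 -0.004]
 [ 0.017 -0.087 -0.996  0.99 ]
 [ 0.     0.     0.     1.   ]]
green 45 341.5777777777778 206.04444444444445 [[ 0.5777 -0.0644  0.06  ]]
red 21 350.14285714285717 197.47619047619048 [[ 0.5978 -0.0858  0.06  ]]
red0 24 349.875 198.45833333333334 [[ 0.5955 -0.0851  0.06  ]]
yellow 43 372.8837209302326 199.11627906976744 [[ 0.5922 -0.1408  0.06  ]]
purple 41 381.0 207.7560975609756 [[ 0.5707 -0.1596  0.06  ]]
blue 46 380.04347826086956 230.52173913043478 [[ 0.5159 -0.155   0.06  ]]
[[ 0.692 -0.082  0.06 ]
 [ 0.491 -0.005  0.06 ]
 [ 0.384 -0.313  0.06 ]] [[ 0.5462 -0.1101  0.06  ]]
```

View pics/crop.png

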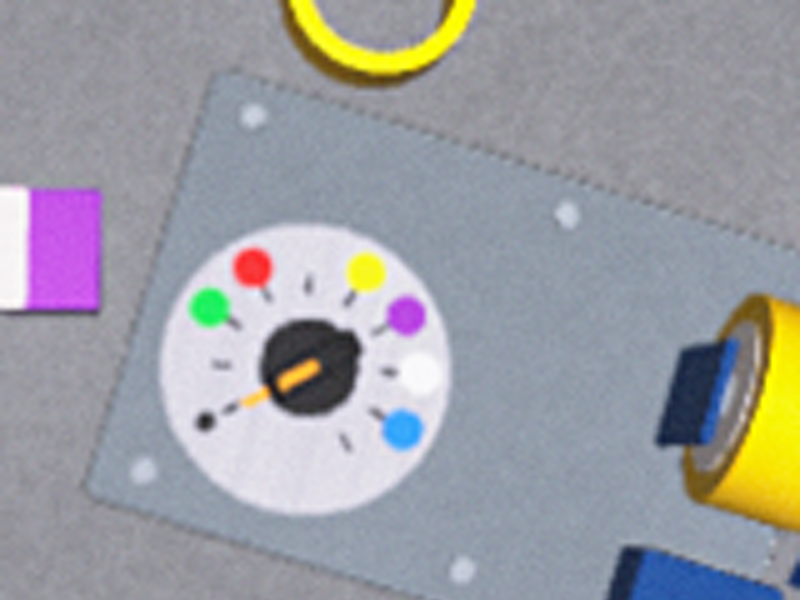

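{"method": "send_rows", "body": {"rows": [{"x": 30, "y": -26, "roll": -5}, {"x": 30, "y": -26, "roll": -5}, {"x": 30, "y": -26, "roll": -5}, {"x": 30, "y": -26, "roll": -5}, {"x": 30, "y": -26, "roll": -5}, {"x": 30, "y": -26, "roll": -5}, {"x": 30, "y": -26, "roll": -5}, {"x": 30, "y": -26, "roll": -5}, {"x": 30, "y": -26, "roll": -5}, {"x": 5, "y": -35, "roll": -2}]}}

```text
schema error: expected keys hand, x, y, z, roll
```

{"method": "send_rows", "body": {"rows": [{"x": 8, "y": -40}, {"x": 8, "y": -40}, {"x": 8, "y": -40}, {"x": 8, "y": -40}, {"x": 8, "y": -40}, {"x": 8, "y": -40}, {"x": 8, "y": -40}, {"x": 8, "y": -40}, {"x": 15, "y": -40}, {}]}}

```text
schema error: expected keys hand, x, y, z, roll
```

```bash
cat >> h.py <<'E'
from scipy.spatial.transform import Rotation as R
def st():
    s=get_state();y=R.from_rotvec(s["tool_rot"]).as_matrix()
    print("t",s["time"],"p",s["position"].round(4),"yaw",np.degrees(np.arctan2(y[1,1],y[0,1])).round(2),"zaxis",y[:,2].round(3),"F",s["ft_force"].round(1),"w",round(s["grip_width"]*87,1),"gf",s["grip_force"],"q7",s["joint_positions"][6].round(3))
E
python3 - <<'E'
from h import *
st()
cal=get_calibration("wrist");a=get_image("wrist");np.save("w.npy",a)
import pickle;pickle.dump(cal,open("w.pkl","wb"))
cv2.imwrite("pics/w.png",a)
# dial fit from top: centre c, angle a0, r=.055
P=np.array([[.5777,-.0644],[.5967,-.0855],[.5922,-.1408],[.5707,-.1596],[.5159,-.155]]);k=np.radians([60,90,150,180,240])
from scipy.optimize import least_squares
f=lambda p:(p[:2]+.055*np.c_[np.cos(p[2]-k),np.sin(p[2]-k)]-P).ravel()
r=least_squares(f,[.546,-.11,2]);print(r.x[:2],np.degrees(r.x[2]),r.fun.round(4))
E
```

```text
t 0.1 p [0.1869 0.6222 0.2913] yaw 73.28 zaxis [-0.    -0.002 -1.   ] F [ 0.4 -0.1 -0.8] w 87.1 gf 0.0 q7 -0.057
[ 0.54687472 -0.10971144] 115.68029641534643 [ 0.0002  0.0001 -0.0003 -0.0004  0.0001  0.0001  0.      0.0003 -0.
 -0.0001]
```

View pics/w.png

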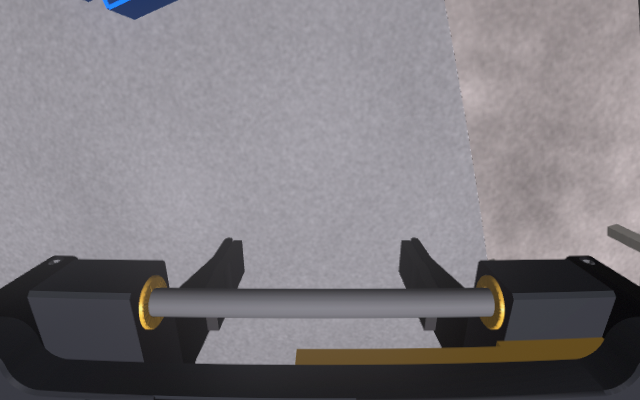

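The wrist picture shows only the table and the fingers (about 230–410, 240–330): the move was refused because every row needs all its keys. The dial fit is good (residuals under 0.5 mm).

{"method": "send_rows", "body": {"rows": [{"hand": 87, "x": 30, "y": -26, "z": 0, "roll": -5}, {"hand": 87, "x": 30, "y": -26, "z": 0, "roll": -5}, {"hand": 87, "x": 30, "y": -26, "z": 0, "roll": -5}, {"hand": 87, "x": 30, "y": -26, "z": 0, "roll": -5}, {"hand": 87, "x": 30, "y": -26, "z": 0, "roll": -5}, {"hand": 87, "x": 30, "y": -26, "z": 0, "roll": -5}, {"hand": 87, "x": 30, "y": -26, "z": 0, "roll": -5}, {"hand": 87, "x": 30, "y": -26, "z": 0, "roll": -5}, {"hand": 87, "x": 30, "y": -26, "z": 0, "roll": -5}, {"hand": 87, "x": 5, "y": -35, "z": 0, "roll": -2.5}]}}

```text
time: 1.15
position: [0.4649, 0.3518, 0.2916]
tool_rot: [1.676, 2.655, -0.0]
ft_force: [-0.3, -0.0, 0.8]
grip_width: 0.999
grip_force: 0.0
```

{"method": "send_rows", "body": {"rows": [{"hand": 87, "x": 8, "y": -40, "z": 0, "roll": 0}, {"hand": 87, "x": 8, "y": -40, "z": 0, "roll": 0}, {"hand": 87, "x": 8, "y": -40, "z": 0, "roll": 0}, {"hand": 87, "x": 8, "y": -40, "z": 0, "roll": 0}, {"hand": 87, "x": 8, "y": -40, "z": 0, "roll": 0}, {"hand": 87, "x": 8, "y": -40, "z": 0, "roll": 0}, {"hand": 87, "x": 8, "y": -40, "z": 0, "roll": 0}, {"hand": 87, "x": 8, "y": -40, "z": 0, "roll": 0}, {"hand": 87, "x": 13, "y": -40, "z": 0, "roll": 0}, {"hand": 87, "x": 0, "y": 0, "z": 0, "roll": 0}]}}

```text
time: 2.15
position: [0.5396, -0.0139, 0.2925]
tool_rot: [1.682, 2.65, -0.004]
ft_force: [0.5, -0.0, -0.1]
grip_width: 1.002
grip_force: 0.0
```

Run:
```python
from h import *
st()
cal=get_calibration("wrist");a=get_image("wrist");np.save("w.npy",a)
import pickle;pickle.dump(cal,open("w.pkl","wb"))
cv2.imwrite("pics/w2.png",a)
```

```text
t 2.15 p [ 0.5396 -0.0139  0.2925] yaw 25.19 zaxis [ 0.001 -0.003 -1.   ] F [ 0.5 -0.  -0.1] w 87.2 gf 0.0 q7 0.456
```

View pics/w2.png

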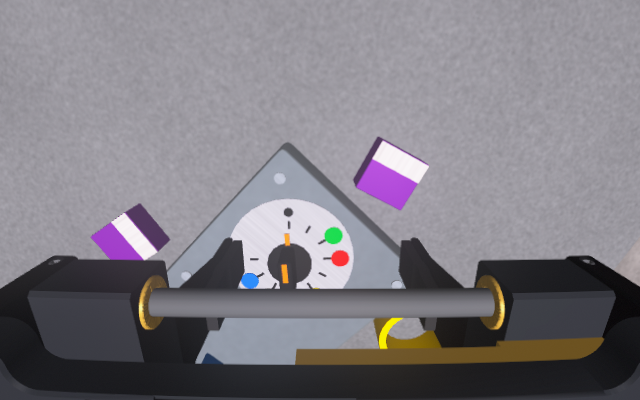

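The wrist picture shows the knob at about (289,264) with its pointer at position 0. The black dot is at (289,212), green (334,236), red (340,258) and blue (251,281). I'll compare these with the top fit.

Run:
```python
from h import *
import pickle
from scipy.optimize import least_squares
cal=pickle.load(open("w.pkl","rb"))
P=pix2w(cal,[[288.5,212],[333.5,236],[340,258],[250.5,281]],.06)[:,:2];k=np.radians([0,60,90,240]);print(P.round(4))
f=lambda p:(p[:2]+.055*np.c_[np.cos(p[2]-k),np.sin(p[2]-k)]-P).ravel()
r=least_squares(f,[.546,-.11,2]);print(r.x[:2],np.degrees(r.x[2]),r.fun.round(4))
# knob pointer: orange nib & bar top
Q=pix2w(cal,[[286.5,240]],.0725)[:,:2];print(Q)
T=pix2w(cal,[[284,266],[285,283]],.111)[:,:2];print(T,np.degrees(np.arctan2(*(T[0]-T[1])[::-1])))
```

```text
[[ 0.5214 -0.0601]
 [ 0.5767 -0.0649]
 [ 0.5949 -0.0859]
 [ 0.5152 -0.1562]]
[ 0.54572303 -0.1101644 ] 116.06654526673503 [ 0.0002 -0.0006 -0.0003  0.0003  0.0002 -0.0001 -0.0001  0.0004]
[[ 0.53111517 -0.08508595]]
[[ 0.53604208 -0.09280579]
 [ 0.54418613 -0.10954533]] 115.94364932422945
```

{"method": "send_rows", "body": {"rows": [{"hand": 87, "x": 3, "y": -30, "z": -20, "roll": 0.8}, {"hand": 87, "x": 2, "y": -33, "z": -20, "roll": 0}, {"hand": 87, "x": 2, "y": -33, "z": -20, "roll": 0}, {"hand": 87, "x": 0, "y": 0, "z": -20, "roll": 0}, {"hand": 87, "x": 0, "y": 0, "z": 0, "roll": 0}, {"hand": 87, "x": 0, "y": 0, "z": 0, "roll": 0}]}}

```text
time: 2.8
position: [0.5461, -0.1007, 0.2122]
tool_rot: [-1.648, -2.674, -0.0]
ft_force: [-0.3, 0.6, 0.3]
grip_width: 0.999
grip_force: 0.0
```

```bash
python3 -c "
from h import *
st()"
```

```text
t 2.8 p [ 0.5461 -0.1007  0.2122] yaw 26.71 zaxis [-0.001  0.001 -1.   ] F [-0.3  0.6  0.3] w 86.9 gf 0.0 q7 0.704
```

{"method": "send_rows", "body": {"rows": [{"hand": 87, "x": 0, "y": -9, "z": 0, "roll": -0.6}, {"hand": 87, "x": 0, "y": 0, "z": -20, "roll": 0}, {"hand": 87, "x": 0, "y": 0, "z": -20, "roll": 0}, {"hand": 87, "x": 0, "y": 0, "z": -20, "roll": 0}, {"hand": 87, "x": 0, "y": 0, "z": -3, "roll": 0}, {"hand": 87, "x": 0, "y": 0, "z": 0, "roll": 0}, {"hand": 87, "x": 0, "y": 0, "z": 0, "roll": 0}]}}

```text
time: 3.5
position: [0.547, -0.1115, 0.1508]
tool_rot: [1.664, 2.662, 0.002]
ft_force: [-0.4, 0.2, -0.3]
grip_width: 1.001
grip_force: 0.0
```

{"method": "send_rows", "body": {"force": 10, "rows": [{"hand": 30, "x": 0, "y": 0, "z": 0, "roll": 0}, {"hand": 30, "x": 0, "y": 0, "z": 0, "roll": 0}, {"hand": 30, "x": 0, "y": 0, "z": 0, "roll": 0}, {"hand": 5, "x": 0, "y": 0, "z": 0, "roll": 0}, {"hand": 5, "x": 0, "y": 0, "z": 0, "roll": 0}, {"hand": 5, "x": 0, "y": 0, "z": 0, "roll": 0}, {"hand": 5, "x": 0, "y": 0, "z": 0, "roll": 0}]}}

```text
time: 4.2
position: [0.546, -0.1115, 0.1492]
tool_rot: [1.665, 2.664, -0.0]
ft_force: [0.0, 0.1, 0.0]
grip_width: 0.45
grip_force: 0.0
```

```bash
python3 -c "
from h import *
st()"
```

```text
t 4.2 p [ 0.546  -0.1115  0.1492] yaw 25.98 zaxis [-0. -0. -1.] F [0.  0.1 0. ] w 39.2 gf 0.0 q7 0.753
```

{"method": "send_rows", "body": {"force": 10, "rows": [{"hand": 5, "x": 0, "y": 0, "z": 0, "roll": 0}, {"hand": 5, "x": 0, "y": 0, "z": 0, "roll": 0}, {"hand": 5, "x": 0, "y": 0, "z": 0, "roll": 0}, {"hand": 5, "x": 0, "y": 0, "z": 0, "roll": 0}, {"hand": 5, "x": 0, "y": 0, "z": 0, "roll": 0}, {"hand": 5, "x": 0, "y": 0, "z": 0, "roll": 0}]}}

```text
time: 4.8
position: [0.5469, -0.1111, 0.1494]
tool_rot: [1.664, 2.663, 0.002]
ft_force: [5.3, 1.2, -4.1]
grip_width: 0.154
grip_force: 10.0
```

```bash
python3 -c "
from h import *
st();print(get_state()['torque'])"
```

```text
t 4.8 p [ 0.5469 -0.1111  0.1494] yaw 26.01 zaxis [ 0.002 -0.    -1.   ] F [ 5.3  1.2 -4.1] w 13.4 gf 9.999734526645625 q7 0.753
[ 0.1565981  -1.11628756 -0.01439823]
```

{"method": "send_rows", "body": {"force": 40, "rows": [{"hand": 5, "x": 1, "y": 0.3, "z": 0, "roll": 0}, {"hand": 5, "x": 0, "y": 0, "z": 0, "roll": 0}, {"hand": 5, "x": 0, "y": 0, "z": -3, "roll": 0}, {"hand": 5, "x": 0, "y": 0, "z": -3, "roll": 0}, {"hand": 5, "x": 0, "y": 0, "z": -3, "roll": 0}, {"hand": 5, "x": 0, "y": 0, "z": 0, "roll": 0}, {"hand": 5, "x": 0, "y": 0, "z": 0, "roll": 0}]}}

```text
time: 5.5
position: [0.5472, -0.1112, 0.1412]
tool_rot: [-1.665, -2.664, -0.001]
ft_force: [-0.1, 1.0, 6.6]
grip_width: 0.155
grip_force: 40.0
```

```bash
python3 -c "
from h import *
st();print(get_state()['torque'])"
```

```text
t 5.5 p [ 0.5472 -0.1112  0.1412] yaw 25.98 zaxis [ 0.     0.001 -1.   ] F [-0.1  1.   6.6] w 13.5 gf 40.00177100300789 q7 0.76
[0.27984066 0.00578428 0.01095601]
```

{"method": "send_rows", "body": {"rows": [{"hand": 5, "x": 0, "y": 0, "z": -1, "roll": 0}, {"hand": 5, "x": 0, "y": 0, "z": 0, "roll": -5}, {"hand": 5, "x": 0, "y": 0, "z": 0, "roll": -5}, {"hand": 5, "x": 0, "y": 0, "z": 0, "roll": -5}, {"hand": 5, "x": 0, "y": 0, "z": 0, "roll": 0}, {"hand": 5, "x": 0, "y": 0, "z": 0, "roll": 0}]}}

```text
time: 6.1
position: [0.5467, -0.1114, 0.1403]
tool_rot: [-1.999, -2.422, -0.0]
ft_force: [-1.8, 0.7, 9.0]
grip_width: 0.158
grip_force: 40.0
```

```bash
python3 -c "
from h import *
st();print(get_state()['torque'])"
```

```text
t 6.1 p [ 0.5467 -0.1114  0.1403] yaw 10.95 zaxis [-0.001  0.001 -1.   ] F [-1.8  0.7  9. ] w 13.8 gf 40.002281656488776 q7 0.512
[0.23935324 0.46821128 0.0200817 ]
```

{"method": "send_rows", "body": {"rows": [{"hand": 5, "x": 0, "y": 0, "z": 0, "roll": -6}, {"hand": 5, "x": 0, "y": 0, "z": 0, "roll": -6}, {"hand": 5, "x": 0, "y": 0, "z": 0, "roll": -6}, {"hand": 5, "x": 0, "y": 0, "z": 0, "roll": -6}, {"hand": 5, "x": 0, "y": 0, "z": 0, "roll": -6}, {"hand": 5, "x": 0, "y": 0, "z": 0, "roll": -6}, {"hand": 5, "x": 0, "y": 0, "z": 0, "roll": -6}, {"hand": 5, "x": 0, "y": 0, "z": 0, "roll": -3}, {"hand": 5, "x": 0, "y": 0, "z": 0, "roll": 0}, {"hand": 5, "x": 0, "y": 0, "z": 0, "roll": 0}]}}

```text
time: 7.1
position: [0.5452, -0.1112, 0.1402]
tool_rot: [-2.771, -1.472, 0.005]
ft_force: [-6.1, 2.7, 14.3]
grip_width: 0.158
grip_force: 40.0
```

```bash
python3 -c "
from h import *
st();print(get_state()['torque'])"
```

```text
t 7.1 p [ 0.5452 -0.1112  0.1402] yaw -34.05 zaxis [-0.005  0.002 -1.   ] F [-6.1  2.7 14.3] w 13.8 gf 40.003612199798226 q7 -0.227
[0.50655247 1.64863866 0.02328019]
```

{"method": "send_rows", "body": {"rows": [{"hand": 5, "x": -1, "y": 0, "z": 0, "roll": 0}, {"hand": 5, "x": 0, "y": 0, "z": 3, "roll": 0}, {"hand": 5, "x": 0, "y": 0, "z": 3, "roll": 0}, {"hand": 5, "x": 0, "y": 0, "z": 3, "roll": 0}, {"hand": 5, "x": 0, "y": 0, "z": 0, "roll": 0}, {"hand": 5, "x": 0, "y": 0, "z": 0, "roll": 0}]}}

```text
time: 7.7
position: [0.545, -0.111, 0.1482]
tool_rot: [-2.773, -1.473, 0.003]
ft_force: [-3.2, 1.6, 5.2]
grip_width: 0.159
grip_force: 40.0
```

```bash
python3 -c "
from h import *
st();print(get_state()['torque'])"
```

```text
t 7.7 p [ 0.545  -0.111   0.1482] yaw -34.03 zaxis [-0.002  0.001 -1.   ] F [-3.2  1.6  5.2] w 13.8 gf 40.00125604681671 q7 -0.236
[ 0.33528959  0.73056977 -0.04290855]
```

{"method": "send_rows", "body": {"rows": [{"hand": 60, "x": 0, "y": 0, "z": 0, "roll": 0}, {"hand": 60, "x": 0, "y": 0, "z": 0, "roll": 0}, {"hand": 60, "x": 0, "y": 0, "z": 0, "roll": 0}, {"hand": 60, "x": 0, "y": 0, "z": 0, "roll": 0}, {"hand": 60, "x": 0, "y": 0, "z": 0, "roll": 0}, {"hand": 60, "x": 0, "y": 0, "z": 0, "roll": 0}, {"hand": 60, "x": 0, "y": 0, "z": 0, "roll": 0}, {"hand": 60, "x": 0, "y": 0, "z": 30, "roll": 0}, {"hand": 60, "x": 0, "y": 0, "z": 40, "roll": 0}, {"hand": 60, "x": 0, "y": 0, "z": 40, "roll": 0}]}}

```text
time: 8.7
position: [0.5455, -0.1112, 0.2592]
tool_rot: [-2.774, -1.474, 0.002]
ft_force: [0.2, -0.7, 0.4]
grip_width: 0.687
grip_force: 0.0
```

{"method": "send_rows", "body": {"rows": [{"hand": 60, "x": 0, "y": 0, "z": 0, "roll": 0}, {"hand": 60, "x": 0, "y": 0, "z": 0, "roll": 0}, {"hand": 60, "x": 0, "y": 0, "z": 0, "roll": 0}, {"hand": 60, "x": 0, "y": 0, "z": 0, "roll": 0}, {"hand": 60, "x": 0, "y": 0, "z": 0, "roll": 0}]}}

```text
time: 9.2
position: [0.5455, -0.111, 0.2571]
tool_rot: [-2.774, -1.474, 0.003]
ft_force: [-0.3, -0.2, 0.9]
grip_width: 0.693
grip_force: 0.0
```

Run:
```python
from h import *
st()
a=get_image("wrist")[160:400,160:480];b=get_image("side")[190:310,230:390]
cv2.imwrite("pics/g.png",np.vstack([cv2.resize(a,(400,300),interpolation=2),cv2.resize(b,(400,300),interpolation=2)]))
```

```text
t 9.2 p [ 0.5455 -0.111   0.2571] yaw -34.02 zaxis [-0.002 -0.    -1.   ] F [-0.3 -0.2  0.9] w 60.3 gf 0.0 q7 -0.32
```

View pics/g.png

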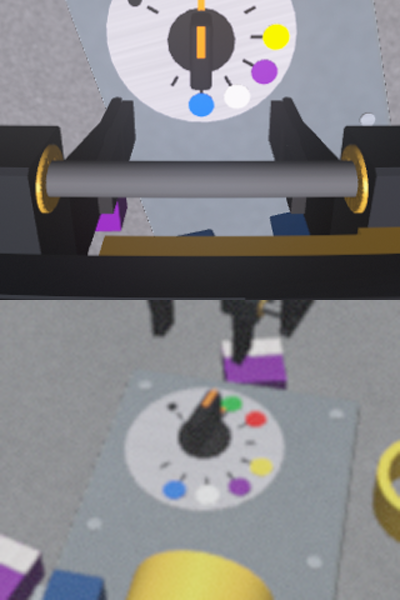

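Wrist view: the tail of the bar points straight at blue (201,105), which is opposite position 2, so the pointer is at green. The hand is clear of the knob. Now I'll take hold again.

{"method": "send_rows", "body": {"rows": [{"hand": 60, "x": 0.5, "y": 1, "z": -30, "roll": 0}, {"hand": 60, "x": 0, "y": 0, "z": -30, "roll": 0}, {"hand": 60, "x": 0, "y": 0, "z": -30, "roll": 0}, {"hand": 60, "x": 0, "y": 0, "z": -18, "roll": 0}, {"hand": 60, "x": 0, "y": 0, "z": 0, "roll": 0}, {"hand": 5, "x": 0, "y": 0, "z": 0, "roll": 0}, {"hand": 5, "x": 0, "y": 0, "z": 0, "roll": 0}, {"hand": 5, "x": 0, "y": 0, "z": 0, "roll": 0}, {"hand": 5, "x": 0, "y": 0, "z": 0, "roll": 0}, {"hand": 5, "x": 0, "y": 0, "z": 0, "roll": 0}], "force": 10}}

```text
time: 10.3
position: [0.5468, -0.1102, 0.1509]
tool_rot: [2.774, 1.474, 0.002]
ft_force: [0.5, 0.2, 1.0]
grip_width: 0.329
grip_force: 0.0
```

{"method": "send_rows", "body": {"rows": [{"hand": 5, "x": 0, "y": 0, "z": 0, "roll": 0}, {"hand": 5, "x": 0, "y": 0, "z": 0, "roll": 0}, {"hand": 5, "x": 0, "y": 0, "z": 0, "roll": 0}, {"hand": 5, "x": 0, "y": 0, "z": 0, "roll": 0}], "force": 40}}

```text
time: 10.7
position: [0.5459, -0.1096, 0.1503]
tool_rot: [-2.772, -1.474, 0.001]
ft_force: [-3.2, 2.3, 5.1]
grip_width: 0.159
grip_force: 40.0
```

```bash
python3 -c "
from h import *
st();print(get_state()['torque'])"
```

```text
t 10.7 p [ 0.5459 -0.1096  0.1503] yaw -34.01 zaxis [-0.002  0.001 -1.   ] F [-3.2  2.3  5.1] w 13.8 gf 40.00090597663075 q7 -0.238
[ 0.40268831  0.96087356 -0.00376607]
```

Held well. Push down, then turn 120° clockwise.

{"method": "send_rows", "body": {"rows": [{"hand": 5, "x": -0.5, "y": 0.3, "z": -3, "roll": 0}, {"hand": 5, "x": 0, "y": 0, "z": -3, "roll": 0}, {"hand": 5, "x": 0, "y": 0, "z": -3, "roll": 0}, {"hand": 5, "x": 0, "y": 0, "z": -1, "roll": 0}, {"hand": 5, "x": 0, "y": 0, "z": 0, "roll": 0}, {"hand": 5, "x": 0, "y": 0, "z": 0, "roll": -5}, {"hand": 5, "x": 0, "y": 0, "z": 0, "roll": -5}, {"hand": 5, "x": 0, "y": 0, "z": 0, "roll": -5}, {"hand": 5, "x": 0, "y": 0, "z": 0, "roll": 0}]}}

```text
time: 11.6
position: [0.5458, -0.1096, 0.1413]
tool_rot: [-2.942, -1.097, 0.001]
ft_force: [-5.9, 2.5, 13.9]
grip_width: 0.159
grip_force: 40.0
```

```bash
python3 -c "
from h import *
st();print(get_state()['torque'])"
```

```text
t 11.6 p [ 0.5458 -0.1096  0.1413] yaw -49.12 zaxis [-0.001  0.001 -1.   ] F [-5.9  2.5 13.9] w 13.8 gf 40.003701746463776 q7 -0.475
[0.53907876 1.66638947 0.01941309]
```

{"method": "send_rows", "body": {"rows": [{"hand": 5, "x": 0, "y": 0, "z": 0, "roll": -6}, {"hand": 5, "x": 0, "y": 0, "z": 0, "roll": -6}, {"hand": 5, "x": 0, "y": 0, "z": 0, "roll": -6}, {"hand": 5, "x": 0, "y": 0, "z": 0, "roll": -6}, {"hand": 5, "x": 0, "y": 0, "z": 0, "roll": -6}, {"hand": 5, "x": 0, "y": 0, "z": 0, "roll": -6}, {"hand": 5, "x": 0, "y": 0, "z": 0, "roll": -6}, {"hand": 5, "x": 0, "y": 0, "z": 0, "roll": -6}, {"hand": 5, "x": 0, "y": 0, "z": 0, "roll": -6}, {"hand": 5, "x": 0, "y": 0, "z": 0, "roll": -6}]}}

```text
time: 12.6
position: [0.5457, -0.109, 0.1414]
tool_rot: [-3.095, 0.524, 0.003]
ft_force: [-6.5, 4.4, 13.1]
grip_width: 0.156
grip_force: 40.0
```

```bash
python3 -c "
from h import *
st();print(get_state()['torque'])"
```

```text
t 12.6 p [ 0.5457 -0.109   0.1414] yaw -109.22 zaxis [-0.002  0.003 -1.   ] F [-6.5  4.4 13.1] w 13.6 gf 39.99977636151016 q7 -1.423
[0.94884887 1.87254396 0.08832939]
```

{"method": "send_rows", "body": {"rows": [{"hand": 5, "x": -0.5, "y": 0.5, "z": 0, "roll": -6}, {"hand": 5, "x": 0, "y": 0, "z": 0, "roll": -6}, {"hand": 5, "x": 0, "y": 0, "z": 0, "roll": -6}, {"hand": 5, "x": 0, "y": 0, "z": 0, "roll": -6}, {"hand": 5, "x": 0, "y": 0, "z": 0, "roll": -6}, {"hand": 5, "x": 0, "y": 0, "z": 0, "roll": -6}, {"hand": 5, "x": 0, "y": 0, "z": 0, "roll": -6}, {"hand": 5, "x": 0, "y": 0, "z": 0, "roll": -3}, {"hand": 5, "x": 0, "y": 0, "z": 0, "roll": 0}, {"hand": 5, "x": 0, "y": 0, "z": 0, "roll": 0}]}}

```text
time: 13.6
position: [0.5458, -0.1085, 0.1414]
tool_rot: [-2.663, 1.663, 0.002]
ft_force: [-5.3, 3.9, 12.3]
grip_width: 0.158
grip_force: 40.0
```

```bash
python3 -c "
from h import *
st();print(get_state()['torque'])"
```

```text
t 13.6 p [ 0.5458 -0.1085  0.1414] yaw -153.97 zaxis [-0.     0.002 -1.   ] F [-5.3  3.9 12.3] w 13.7 gf 40.003085816279054 q7 -2.12
[ 1.00621989  1.41411938 -0.07433868]
```

Yaw is right for purple. Let the knob come up, release and look.

{"method": "send_rows", "body": {"rows": [{"hand": 5, "x": 0, "y": 0, "z": 3, "roll": 0}, {"hand": 5, "x": 0, "y": 0, "z": 3, "roll": 0}, {"hand": 5, "x": 0, "y": 0, "z": 3, "roll": 0}, {"hand": 5, "x": 0, "y": 0, "z": 1, "roll": 0}, {"hand": 5, "x": 0, "y": 0, "z": 0, "roll": 0}, {"hand": 60, "x": 0, "y": 0, "z": 0, "roll": 0}, {"hand": 60, "x": 0, "y": 0, "z": 0, "roll": 0}, {"hand": 60, "x": 0, "y": 0, "z": 0, "roll": 0}, {"hand": 60, "x": 0, "y": 0, "z": 0, "roll": 0}, {"hand": 60, "x": 0, "y": 0, "z": 0, "roll": 0}]}}

```text
time: 14.6
position: [0.5455, -0.1097, 0.1502]
tool_rot: [2.663, -1.665, 0.001]
ft_force: [-0.6, -0.2, 0.1]
grip_width: 0.524
grip_force: 0.0
```

{"method": "send_rows", "body": {"rows": [{"hand": 60, "x": 0, "y": 0, "z": 0, "roll": 0}, {"hand": 60, "x": 0, "y": 0, "z": 0, "roll": 0}, {"hand": 60, "x": 0, "y": 0, "z": 30, "roll": 0}, {"hand": 60, "x": 0, "y": 0, "z": 40, "roll": 0}, {"hand": 60, "x": 0, "y": 0, "z": 40, "roll": 0}, {"hand": 60, "x": -20, "y": 30, "z": 20, "roll": 0}, {"hand": 60, "x": -20, "y": 40, "z": 0, "roll": 0}, {"hand": 60, "x": -10, "y": 40, "z": 0, "roll": 0}, {"hand": 60, "x": 0, "y": 40, "z": 0, "roll": 0}, {"hand": 60, "x": 0, "y": 0, "z": 0, "roll": 0}]}}

```text
time: 15.6
position: [0.5151, 0.0418, 0.2747]
tool_rot: [2.68, -1.639, -0.033]
ft_force: [-0.3, 0.6, -0.6]
grip_width: 0.691
grip_force: 0.0
```

Run:
```python
from h import *
st()
a=get_image("top")[145:295,280:480];b=get_image("side")[190:310,230:390]
cv2.imwrite("pics/e.png",np.vstack([cv2.resize(a,(400,300),interpolation=2),cv2.resize(b,(400,300),interpolation=2)]))
```

```text
t 15.6 p [0.5151 0.0418 0.2747] yaw -152.89 zaxis [-0.018  0.011 -1.   ] F [-0.3  0.6 -0.6] w 60.1 gf 0.0 q7 -2.691
```

View pics/e.png

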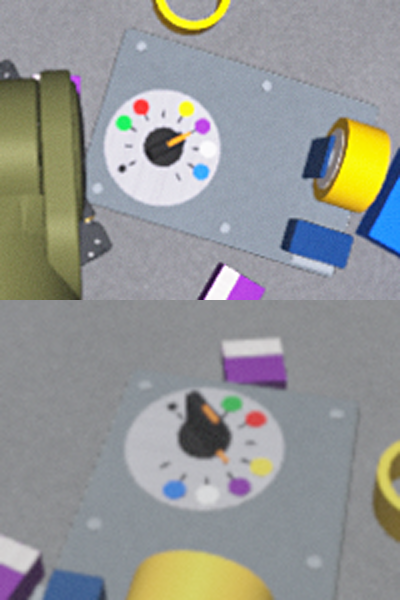

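The pointer stands at purple (202,127 in the upper crop) and the surroundings are unmoved. The last joint is at the edge of its range, so I'll turn it back before handing in.

{"method": "send_rows", "body": {"rows": [{"hand": 60, "x": 0, "y": 0, "z": 0, "roll": 8}, {"hand": 60, "x": 0, "y": 0, "z": 0, "roll": 8}, {"hand": 60, "x": 0, "y": 0, "z": 0, "roll": 8}, {"hand": 60, "x": 0, "y": 0, "z": 0, "roll": 0}, {"hand": 60, "x": 0, "y": 0, "z": 0, "roll": 0}, {"hand": 60, "x": 0, "y": 0, "z": 0, "roll": 0}]}}

```text
time: 16.3
position: [0.5149, 0.0334, 0.2749]
tool_rot: [2.948, -1.065, -0.029]
ft_force: [0.1, 0.4, -0.2]
grip_width: 0.694
grip_force: 0.0
```

Run:
```python
from h import *
st()
print(close_job())
```

```text
t 16.3 p [0.5149 0.0334 0.2749] yaw -129.72 zaxis [-0.02  0.   -1.  ] F [ 0.1  0.4 -0.2] w 60.4 gf 0.0 q7 -2.289
the job is handed in; nothing more can be done
None
```

The selector was reset at green, released, then turned on to purple and let spring up there, with the cartons, tape roll and tray untouched as far as the pictures show; I handed it in at 16.3 s with no verdict returned, and on the retreat the last joint read -2.691 against its -2.69 limit before I turned it back.

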